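Hang the fitting mallet in its keyed ring

TASK

In this walk-in closet, put the small shelf-fitting mallet away: lift it out of the grey caddy, lower its handle down through the red ring until the steel pin across the handle rests on the brass collar, and turn it under light pressure until the pin finds the collar's slot. Then lower it all the way, until the underside of the head sits flat on the ring, and let go. Do not drop it in or force it: press and twist gently, and leave the tin, the bottle and the shoe tree where they are.

Things in the scene. Friction and masses are not known exactly. Their poses are not given: they have to be found in the camera images.
- mallet: Mallet, about 0.32 kg: black rubber head with orange ends, 84 mm long (own x), 48 mm wide (own y, flat sides to grip), 40 mm high; round wooden handle 105 mm long below it. Origin at the middle of the head's flat underside, on the handle's axis; own z points up through the head. Starts upright in the caddy, handle down, the head resting on the caddy's top, long side roughly along the caddy's x.
- handle_foot (a point): Centre of the lower end of the mallet's handle, 105 mm below the head's underside. The handle is 21 mm in diameter; its foot tapers to 12 mm over the last 12 mm.
- caddy: Fixed grey-topped clear box, 120 x 96 mm (own x, y), top at 125 mm above the table, with a loose 35 x 43 mm rectangular hole in the middle of the top for the mallet's handle. Origin on the table under the middle of the hole.
- holder: Fixed ring holder: dark base plate 150 x 90 x 10 mm, post 68 mm to own +x with a red sleeve that carries the ring. Origin on the table under the ring's axis. The brass collar has been left turned: its slot lies within 0.75 rad either way of the holder's own y axis, its angle is not measured, and it is too stiff to turn with the mallet.
- ring_mouth (a point): Middle of the red ring's top face, 150 mm above the table at rest; goes down with the ring; z up, axes as the holder's. Red ring 68 mm outside, 14 mm thick; the brass collar in it fills it, top flush: bore 27 mm, crossed by a slot 13 mm wide and 42 mm long, right through. Nothing of the holder is higher; the red sleeve beside the ring starts 52 mm from its axis.
- carriage (a joint): How far the ring with sleeve and collar is pushed down on its spring (m): 0 at rest, 0.022 at the end stop. It starts to move at about 2 N, then takes 1.2 N more per mm; beyond 0.012 (about 16 N) the spring is overloaded. With the pin resting on the collar the head is 30 mm above the ring; when the pin finds the slot (within about 0.1 rad) a pressed ring springs up and the load vanishes.
- tin: Bystander: round blue shoe-polish tin, 76 mm across, 26 mm high, lying loose on the table. Origin at the centre of its underside.
- spray: Bystander: white bottle of shoe cleaner with a green label, 44 mm across, 100 mm high, standing loose. Origin at the centre of its underside.
- shoe_tree: Bystander: wooden shoe tree, about 180 mm long (own x), 46 mm wide, 26 mm high, lying loose. Origin on its underside near the middle.
- cross_pin (a point): Middle of the steel pin, a flat bar, that crosses the mallet's handle along the mallet's own y: 9 mm wide (own x), 8 mm high, 37 mm long, sticking out 8 mm either side of the handle; its middle 26 mm, its lower face 30 mm below the head's underside.

How it is judged:
By the outcome, as a careful person would: the job done as asked, in the order asked, and still so for the second after the job is handed in, with the robot touching nothing.
It also fails if it takes over 72 s, if anything falls off the work surface, if the arm or the gripper's body presses on something with over 40 N, if the wrist force passes 120 N, or if a joint passes its speed limit or range.

ROBOT

A 7-joint arm with a two-finger parallel gripper is mounted at the origin on the work surface. World frame = base frame: x ahead of the robot, y to its left, z up, the work surface at z = 0. Lengths are in mm, angles in degrees, forces in N, time in s.
With the tool pointing down it reaches from about 400 to 900 mm from the base axis. Payload 5.5 kg.
Tool frame: the origin (TCP) lies on the centre line of the jaws, within the pads' length; the fingertips stand 25 mm ahead of it and the grasp point (between the pads) lies 6 mm ahead of it; z points along the fingers, y is the line along which they close (so a half turn about z gives the same grasp; the last joint's range is limited). The gripper opens to 92 mm and grips with 3 to 60 N. Pads are 19 mm wide; open, the fingers measure 130 mm over their backs; the gripper's body (75 mm by 190 mm) begins 47 mm behind the grasp point.
Start: joints at [81.543, 28.699, -24.465, 88.831, 12.651, 65.22, -12.049], TCP at [259.604, -595.907, 251.729] pointing down, gripper open.
Joint ranges: [-164.97, 164.97], [-17.58, 116.51], [-87.97, 89.64], [11.32, 138.91], [-80.73, 260.73], [10.89, 115.49], [-147.41, 147.41]. Speed limits (degrees/s): [147.25, 147.25, 180, 180, 180, 180, 180].

INTERFACE

Orientations are given as [roll, pitch, yaw] about the fixed x, y, z axes, in that order (R = Rz(yaw) Ry(pitch) Rx(roll)).
In Python, from plant import sense, capture, finish_job, look_for, place_of gives the robot as it stands. The module is installed in compiled form; this text tells all that it offers.
- The arm moves only by the shell command python3 -m inch 'ROWS'. ROWS is JSON, a list of rows, each a list of 3 entries, a list of its own where there are three numbers: the turn, a rotation vector about the tool's x, y, z in rad, then the shift along the tool's x, y, z in mm, then the finger opening in mm, from 0 to 91.8. A call has exactly 10 rows; each row is the pose to reach, as a shift and turn from the pose commanded when the call began, along the tool's axes at that moment; what a row does not reach only later rows make up. A row lasts 1/10 s, in which the tool goes at most 50 mm and 8.59 degrees, less where a joint would pass 70% of its speed; a pose out of reach is approached as far as the arm can. A call with a gripper value outside its range is refused whole. The fingers move at their own pace and stop on an object; the grip force is fixed at half the most. Time passes only in rows, so rows that repeat a pose let the fingers close, or fill a call up. It gives the time, the measured TCP pose, the force, the opening and the grip force at its end, in the units of the state.
- sense(): the state, without advancing time (a new reading comes with each control period).
- capture(name): name is "scene" or "top"; returns a dict with "image" (420x560x3 uint8, red, green, blue), "camera_matrix" (3x3 intrinsics, pixels), "cam_to_world" (4x4, takes a point from camera to world coordinates). Camera axes: x right, y down, z forward; pixel columns grow to the right and rows downward; lengths in mm; the calibration is good to about 2 mm. A picture is of the moment at which its call begins. There is no depth.
- finish_job(): hands the job in; it is judged then, once.
Trained networks look in a picture, given as the dict that the camera call returned (one of the last four; its "shot" number tells which), for a name from the list of things; names that differ only in an ending like _2 or _b are one class to them, and where a whole thing is asked for, a point or a joint stands for the part that bears it (a point fixed in the world has none). Each returns a list of dicts, best first, with "p" (0 to 1); they miss things now and then, are a little off and sometimes report something else, mostly with a low value. They report only what shows in the picture. A call takes as long as a camera call.
- look_for(picture, label): "pixel" ([column, row] in pixels, amid what is visible of it).
- place_of(picture, label): "pixel" ([column, row] in pixels: a listed point, or the origin of a listed thing).
The state is a dict: "clock": time; "joint_pos": joint angles; "qd": joint speeds; "effort": joint torques, N m; "eef_pos": TCP position; "tcp_rot": TCP orientation; "force": force on the tool from outside, world axes, zero at the start; "wrist_torque": the same for the moment, N m; "width": finger opening in mm; "gripper_force": force on a finger pad.
Only numpy, scipy, OpenCV 4.12 (cv2) and the standard library are available. Lean on these libraries where they do the work, as an engineer would, in place of code of your own. Each camera call takes 0.05 s, during which the arm holds its last target. There are 200 camera calls.

## Working session

There is one attempt and no reset: what is moved stays moved. The work goes in short steps, Python scripts to look and compute and a shell command to move; the robot and the scene stay as the last step left them, time stands still between calls to the robot, and variables do not carry over. Pictures are saved under pics/ and viewed, at most 10 in all, crops included, and the job is handed in when it is done.

```bash
mkdir -p pics
cat > h.py <<'E'
import numpy as np, cv2
from plant import *
from scipy.spatial.transform import Rotation as R
def ray(c,px):
    K=np.array(c["camera_matrix"]);T=np.array(c["cam_to_world"])
    d=T[:3,:3]@np.linalg.solve(K,[px[0],px[1],1.]);return T[:3,3],d
def at_z(c,px,z):
    o,d=ray(c,px);return o+d*(z-o[2])/d[2]
def tri(c1,p1,c2,p2):
    A=[];b=[]
    for c,p in((c1,p1),(c2,p2)):
        o,d=ray(c,p);d=d/np.linalg.norm(d);P=np.eye(3)-np.outer(d,d);A.append(P);b.append(P@o)
    return np.linalg.lstsq(np.vstack(A),np.hstack(b),rcond=None)[0]
def proj(c,X):
    T=np.linalg.inv(np.array(c["cam_to_world"]));p=np.array(c["camera_matrix"])@(T[:3,:3]@np.array(X)+T[:3,3]);return p[:2]/p[2]
def save(c,n): cv2.imwrite("pics/"+n,cv2.cvtColor(np.array(c["image"]),cv2.COLOR_RGB2BGR))
E
python3 - <<'E'
from h import *
np.set_printoptions(precision=1,suppress=True)
s=capture("scene");t=capture("top");save(s,"s0.png");save(t,"t0.png")
i=np.hstack([s["image"],t["image"]]);
for l in ["mallet","handle_foot","cross_pin","caddy","holder","ring_mouth","tin","spray","shoe_tree"]:
    a=place_of(s,l);b=place_of(t,l)
    print(l,[(x["pixel"],round(x["p"],2)) for x in a[:2]],[(x["pixel"],round(x["p"],2)) for x in b[:2]], tri(s,a[0]["pixel"],t,b[0]["pixel"]) if a and b else '')
st=sense();print({k:np.round(v,2) for k,v in st.items()})
print(np.array(s["cam_to_world"]),np.array(t["cam_to_world"]))
E
```

```text
mallet [([158.6, 206.2], 0.85), ([167.7, 240.2], 0.7)] [([368.6, 276.1], 0.65), ([394.2, 276.1], 0.58)] [ 513.7 -145.7  109.1]
handle_foot [] [] 
cross_pin [([218.4, 188.1], 0.55)] [([382.2, 272.8], 0.63)] [539.8 -90.6 183.9]
caddy [([162.4, 242.4], 0.68)] [([373.3, 276.6], 0.68), ([175.7, 284.0], 0.4)] [ 519.  -168.9    3.4]
holder [([312.1, 195.0], 0.9)] [([188.9, 284.1], 0.64)] [504.5 181.2 -11.4]
ring_mouth [([317.5, 148.2], 0.68)] [] 
tin [([217.1, 187.3], 0.9)] [([298.2, 330.8], 0.67)] [423.  -22.4  14.8]
spray [([245.3, 231.7], 0.66), ([316.6, 148.2], 0.63)] [([288.2, 261.1], 0.63), ([369.4, 274.4], 0.29)] [549.3  -3.3  -3.5]
shoe_tree [([303.8, 313.9], 0.78)] [([266.0, 150.3], 0.97)] [767.8  38.1  -7.5]
{'clock': np.float64(1.0), 'joint_pos': array([ 81.5,  28.7, -24.5,  88.8,  12.7,  65.2, -12.1]), 'qd': array([ 0. ,  0.1,  0.1,  0. , -0.1, -0. , -0. ]), 'effort': array([  0. , -56.6,  -5.8, -27.9,  -0.1,   0. ,   0. ]), 'eef_pos': array([ 259.7, -595.9,  251.8]), 'tcp_rot': array([180. ,  -0. ,  23.5]), 'force': array([-0.5,  0.7, -0.3]), 'wrist_torque': array([ 0.1,  0. , -0. ]), 'gripper_force': np.float64(0.0), 'width': np.float64(91.93)}
[[   0.4    0.7   -0.6 1077.9]
 [   0.9   -0.3    0.2 -167.1]
 [   0.    -0.6   -0.8  790.8]
 [   0.     0.     0.     1. ]] [[  0.   -1.    0.2 491.2]
 [ -1.   -0.   -0.   35.3]
 [  0.   -0.2  -1.  830.6]
 [  0.    0.    0.    1. ]]
```

Run:
```python
import cv2
t=cv2.imread("pics/t0.png");s=cv2.imread("pics/s0.png")
cv2.imwrite("pics/t0z.png",cv2.resize(t[200:380,120:440],None,fx=2.5,fy=2.5,interpolation=cv2.INTER_CUBIC))
```

```text
(no output)
```

View pics/t0z.png

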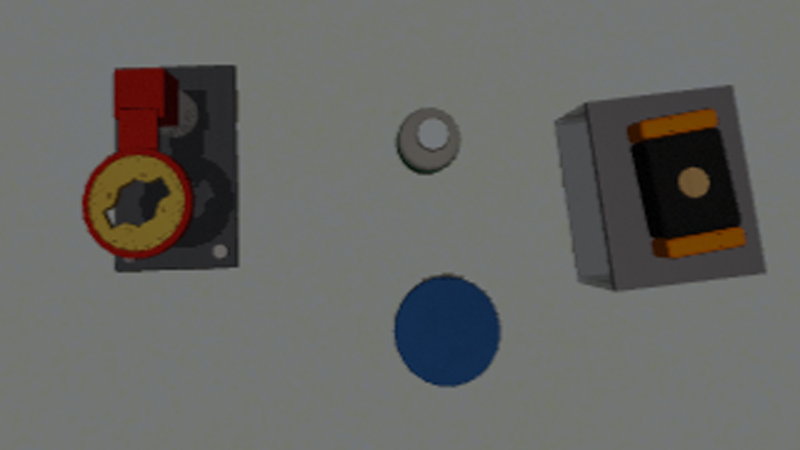

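View pics/s0.png

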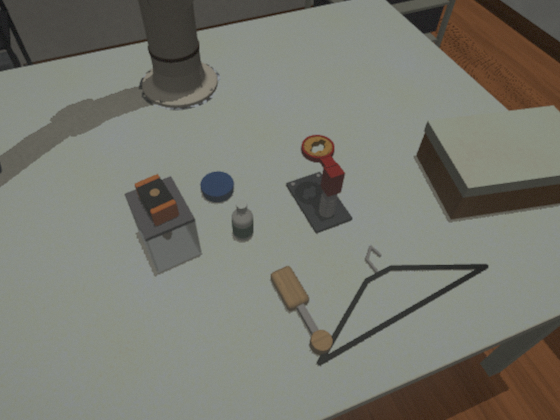

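The top view shows the ring at full-image pixel (175,281), with its slot running from lower-left to upper-right. The mallet's head is at about (396,274) and the bottle sits between them. I'll rectify the image on the known height planes to measure these.

```bash
cat >> h.py <<'E'
def rect(c,cx,cy,z,half,s):
    # rectified view of plane z: col = +x world, row = +y world
    n=int(2*half*s); w=np.array([[cx-half,cy-half],[cx+half,cy-half],[cx+half,cy+half],[cx-half,cy+half]])
    src=np.float32([proj(c,[*p,z]) for p in w]);dst=np.float32([[0,0],[n,0],[n,n],[0,n]])
    return cv2.warpPerspective(np.array(c["image"]),cv2.getPerspectiveTransform(src,dst),(n,n),flags=cv2.INTER_CUBIC)
E
python3 - <<'E'
from h import *
np.set_printoptions(precision=1,suppress=True)
t=capture("top");s=capture("scene")
rc=at_z(t,[120+138/2.5,200+203/2.5],150);mc=at_z(t,[120+693/2.5,200+182/2.5],165)
print("ring",rc,"mallet",mc)
a=rect(t,rc[0],rc[1],150,60,5);b=rect(t,mc[0],mc[1],165,60,5)
out=[]
for im,c in((a,rc),(b,mc)):
    hsv=cv2.cvtColor(im,cv2.COLOR_RGB2HSV);out.append(hsv)
h=out[0];brass=((h[...,0]>15)&(h[...,0]<35)&(h[...,1]>90)&(h[...,2]>60)).astype(np.uint8)
cnt=max(cv2.findContours(brass,cv2.RETR_EXTERNAL,cv2.CHAIN_APPROX_NONE)[0],key=cv2.contourArea)
(e,r)=cv2.minEnclosingCircle(cnt);el=cv2.fitEllipse(cnt);print("brass c",rc[:2]+(np.array(el[0])-300)/5,np.array(el[1])/5)
hull=np.zeros_like(brass);cv2.drawContours(hull,[cnt],-1,1,-1)
hole=((hull==1)&(brass==0)).astype(np.uint8);hole=cv2.morphologyEx(hole,cv2.MORPH_OPEN,np.ones((7,7)))
hc=max(cv2.findContours(hole,cv2.RETR_EXTERNAL,cv2.CHAIN_APPROX_NONE)[0],key=cv2.contourArea)
m=cv2.moments(hc);print("slot ang(world)",np.degrees(.5*np.arctan2(2*m['mu11'],m['mu20']-m['mu02'])),"c",rc[:2]+(np.array([m['m10'],m['m01']])/m['m00']-300)/5, cv2.minAreaRect(hc))
h=out[1];
g=((h[...,0]>3)&(h[...,0]<20)&(h[...,1]>170)&(h[...,2]>60)).astype(np.uint8)
for q in cv2.findContours(g,cv2.RETR_EXTERNAL,cv2.CHAIN_APPROX_NONE)[0]:
    if cv2.contourArea(q)>300: print("orange",cv2.contourArea(q)/25,mc[:2]+(np.array(cv2.minAreaRect(q)[0])-300)/5,np.array(cv2.minAreaRect(q)[1])/5,cv2.minAreaRect(q)[2])
save({"image":np.hstack([cv2.resize(a,(400,400)),cv2.resize(b,(400,400))])},"r1.png")
E
```

```text
ring [506.1 174.2 150. ] mallet [ 520.7 -160.9  165. ]
brass c [507.  175.8] [57.  57.5]
slot ang(world) -57.45202330199176 c [507.  175.7] ((304.626953125, 307.7823791503906), (132.15817260742188, 206.29920959472656), 30.25643539428711)
orange 523.74 [ 556.1 -152.9] [11.9 48. ] 10.868526458740234
orange 518.68 [ 485.7 -166. ] [11.8 47.8] 10.939091682434082
```

View pics/r1.png

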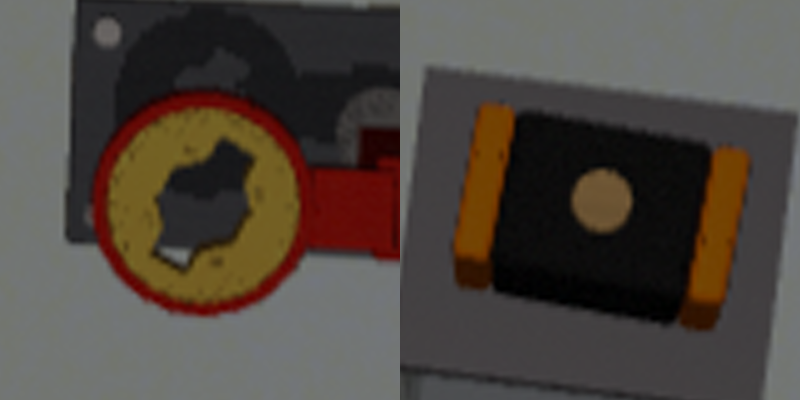

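The ring axis is at about (507, 175.7), and its slot lies at world −57.5°, which is 32.5° from y and plausible. The mallet axis is at about (520.8, −160) with a yaw of 10.9°. The 72 mm spacing of its orange ends fits the sizes given. I'll approach now.

```bash
python3 -m inch '[[[0,0,0.02],[12,-9,2],91.8],[[0,0,0.05],[41,-30,5],91.8],[[0,0,0.08],[80,-57,10],91.8],[[0,0,0.11],[120,-86,15],91.8],[[0,0,0.14],[160,-114,20],91.8],[[0,0,0.17],[200,-143,25],91.8],[[0,0,0.2],[240,-172,30],91.8],[[0,0,0.22],[280,-200,34],91.8],[[0,0,0.22],[310,-222,36],91.8],[[0,0,0.22],[325,-232,36],91.8]]'
cat > go.py <<'E'
import sys
from h import *
# python3 go.py x y z yaw -> tool-axes shift and turn
x,y,z,w=map(float,sys.argv[1:5]);s=sense();Rm=R.from_euler("xyz",s["tcp_rot"],degrees=True)
d=Rm.inv().apply(np.array([x,y,z])-s["eef_pos"]);q=(Rm.inv()*R.from_euler("xyz",[180,0,w],degrees=True)).as_rotvec()
print("shift",d.round(1),"turn",q.round(3),"force",np.round(s["force"],2),"t",s["clock"])
E
python3 go.py 520.8 -160 200 10.9
```

```text
clock: 2.1
eef_pos: [466.9, -248.9, 215.9]
tcp_rot: [-179.9, -0.1, 11.3]
force: [0.4, -0.5, -0.1]
width: 91.8
gripper_force: 0.0
shift [ 70.2 -76.6  16.1] turn [-0.001 -0.001  0.006] force [ 0.38 -0.51 -0.15] t 2.1
```

```bash
python3 -m inch '[[[0,0,0],[15,-16,0],91.8],[[0,0,0],[35,-38,4],91.8],[[0,0,0],[52,-57,8],91.8],[[0,0,0],[63,-69,12],91.8],[[0,0,0],[68,-74,15],91.8],[[0,0,0],[70,-76.5,16],91.8],[[0,0,0],[70,-76.5,16],91.8],[[0,0,0],[70,-76.5,16],91.8],[[0,0,0],[70,-76.5,16],91.8],[[0,0,0],[70,-76.5,16],91.8]]'
python3 go.py 520.8 -160 156 10.9
```

```text
clock: 3.1
eef_pos: [518.9, -165.9, 199.9]
tcp_rot: [180.0, -0.0, 10.9]
force: [-0.1, 0.6, 0.5]
width: 92.1
gripper_force: 0.0
shift [ 3.  -5.4 43.9] turn [ 0.    -0.    -0.001] force [-0.09  0.57  0.51] t 3.1
```

```bash
python3 -m inch '[[[0,0,0],[1.5,-2.5,4],91.8],[[0,0,0],[3,-5.4,12],91.8],[[0,0,0],[3,-5.4,22],91.8],[[0,0,0],[3,-5.4,32],91.8],[[0,0,0],[3,-5.4,39],91.8],[[0,0,0],[3,-5.4,42],91.8],[[0,0,0],[3,-5.4,44],91.8],[[0,0,0],[3,-5.4,44],91.8],[[0,0,0],[3,-5.4,44],91.8],[[0,0,0],[3,-5.4,44],75]]'
python3 -m inch '[[[0,0,0],[0,0,0],60],[[0,0,0],[0,0,0],55],[[0,0,0],[0,0,0],52],[[0,0,0],[0,0,0],50],[[0,0,0],[0,0,0],48],[[0,0,0],[0,0,0],46],[[0,0,0],[0,0,0],44],[[0,0,0],[0,0,0],42],[[0,0,0],[0,0,0],42],[[0,0,0],[0,0,0],42]]'
python3 go.py 520.8 -160 300 10.9
```

```text
clock: 4.1
eef_pos: [521.3, -159.3, 156.1]
tcp_rot: [180.0, -0.0, 10.9]
force: [-0.6, 0.3, 0.3]
width: 87.3
gripper_force: 0.0
clock: 5.1
eef_pos: [521.1, -159.3, 155.8]
tcp_rot: [180.0, -0.0, 10.9]
force: [-0.2, -1.1, 0.7]
width: 47.6
gripper_force: 30.0
shift [  -0.4    0.6 -144.2] turn [ 0. -0.  0.] force [-0.21 -1.06  0.66] t 5.1
```

```bash
python3 -m inch '[[[0,0,0],[0,0,-3],42],[[0,0,0],[0,0,-10],42],[[0,0,0],[0,0,-22],42],[[0,0,0],[0,0,-40],42],[[0,0,0],[0,0,-60],42],[[0,0,0],[0,0,-82],42],[[0,0,0],[0,0,-104],42],[[0,0,0],[0,0,-126],42],[[0,0,0],[0,0,-142],42],[[0,0,0],[0,0,-152],42]]'
python3 go.py 507 175.7 306 14
```

```text
clock: 6.1
eef_pos: [521.6, -158.8, 310.1]
tcp_rot: [179.9, -0.1, 11.0]
force: [0.9, -0.1, -3.5]
width: 47.9
gripper_force: 30.0
shift [  49.3 -331.2    3.7] turn [ 0.001 -0.002 -0.053] force [ 0.93 -0.14 -3.54] t 6.1
```

Run:
```python
from h import *
st=sense();s=capture("scene");t=capture("top")
save(s,"s2.png")
h=cv2.hconcat([s["image"][120:280,90:250],t["image"][180:340,320:480]]);save({"image":cv2.resize(h,(800,400),interpolation=cv2.INTER_CUBIC)},"c2.png")
for l in ["mallet","handle_foot","cross_pin"]:
    a=place_of(s,l);b=place_of(t,l);print(l,a[:1],b[:1],tri(s,a[0]["pixel"],t,b[0]["pixel"]) if a and b else'')
print(st["eef_pos"],st["force"],st["width"])
```

```text
mallet [{'pixel': [144.7, 149.7], 'p': 0.68}] [] 
handle_foot [{'pixel': [152.7, 190.9], 'p': 0.59}] [] 
cross_pin [{'pixel': [147.9, 161.2], 'p': 0.59}] [] 
[ 521.56334696 -158.799314    310.06981076] [ 0.93455019 -0.14036493 -3.53704459] 47.93950195266546
```

View pics/c2.png

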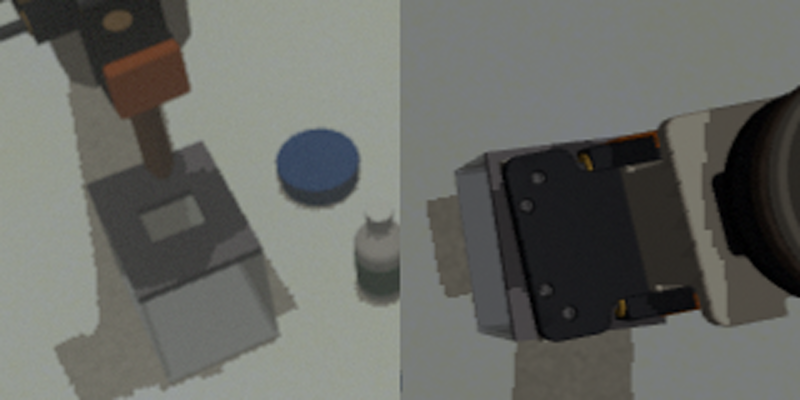

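The mallet is clear of the caddy and hangs upright. Next I'll carry it over the ring with the pin deliberately about 18° off the slot.

```bash
python3 -m inch '[[[0,0,-0.005],[1,-8,0],42],[[0,0,-0.01],[4,-28,0],42],[[0,0,-0.02],[9,-58,0],42],[[0,0,-0.03],[14,-95,0],42],[[0,0,-0.04],[20,-134,0],42],[[0,0,-0.053],[26,-173,0],42],[[0,0,-0.053],[32,-212,0],42],[[0,0,-0.053],[37,-250,0],42],[[0,0,-0.053],[42,-284,0],42],[[0,0,-0.053],[46,-308,0],42]]'
python3 -m inch '[[[0,0,0],[2.5,-13,0],42],[[0,0,0],[3.3,-19,0],42],[[0,0,0],[3.5,-22,0],42],[[0,0,0],[3.5,-23,0],42],[[0,0,0],[3.5,-23,0],42],[[0,0,0],[3.5,-23,0],42],[[0,0,0],[3.5,-23,0],42],[[0,0,0],[3.5,-23,0],42],[[0,0,0],[3.5,-23,0],42],[[0,0,0],[3.5,-23,0],42]]'
python3 go.py 507 175.7 290 14
python3 - <<'E'
from h import *
np.set_printoptions(precision=1,suppress=True)
st=sense();s=capture("scene");t=capture("top");z=st["eef_pos"][2]-31
for l,h in (("mallet",0),("handle_foot",105),("cross_pin",26),("ring_mouth",z-150)):
    for c in (s,t):
        for a in place_of(c,l)[:1]: print(l,c is t,a["pixel"],round(a["p"],2),at_z(c,a["pixel"],z-h))
print(st["eef_pos"],st["force"])
f=proj(s,[507,175.7,z-60]).astype(int)
i=np.array(s["image"])[f[1]-60:f[1]+60,f[0]-80:f[0]+80];save({"image":cv2.resize(i,(800,600),interpolation=cv2.INTER_CUBIC)},"c3.png");print(f)
E
```

```text
clock: 7.5
eef_pos: [505.9, 157.1, 308.1]
tcp_rot: [-179.9, -0.0, 14.3]
force: [0.5, 0.2, -5.0]
width: 48.0
gripper_force: 30.0
clock: 8.5
eef_pos: [505.7, 175.0, 307.7]
tcp_rot: [180.0, -0.0, 14.0]
force: [1.2, -0.4, -4.0]
width: 47.7
gripper_force: 30.0
shift [ 1.5 -0.3 17.7] turn [ 0.    -0.    -0.001] force [ 1.16 -0.39 -3.98] t 8.5
mallet False [320.4, 93.2] 0.93 [497.8 173.8 276.7]
mallet True [154.1, 280.0] 0.96 [504.6 174.6 276.7]
handle_foot False [317.9, 139.3] 0.87 [509.1 174.5 171.7]
cross_pin False [164.6, 239.1] 0.72 [ 688.5 -167.4  250.7]
ring_mouth False [316.3, 147.2] 0.95 [508.8 173.3 150. ]
[505.7 175.  307.7] [ 1.2 -0.4 -4. ]
[320 121]
```

View pics/c3.png

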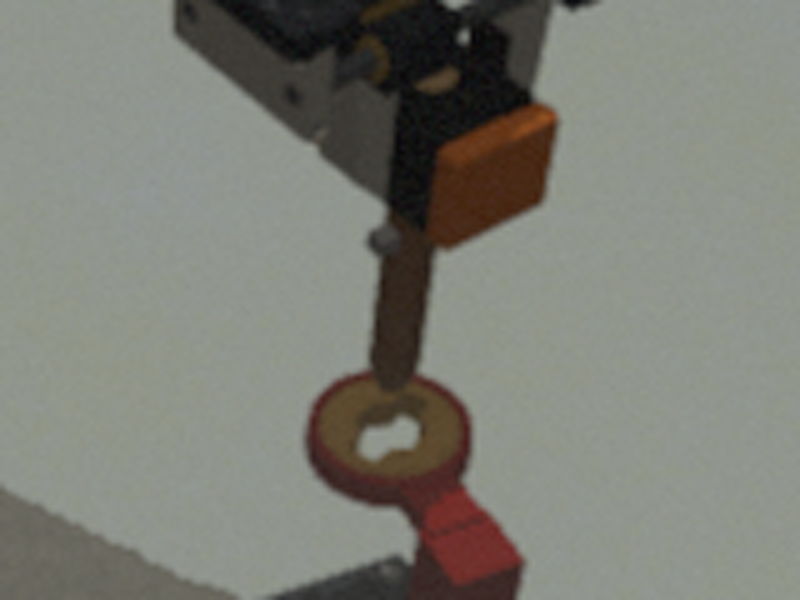

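The foot hangs over the ring opening (pixel ~(319,137) against the ring at ~(317.5,148)), and both cameras agree to about 1–2 mm. I'll lower it gently.

```bash
python3 -m inch '[[[0,0,0],[1.3,-0.4,0],42],[[0,0,0],[1.3,-0.4,3],42],[[0,0,0],[1.3,-0.4,7],42],[[0,0,0],[1.3,-0.4,11],42],[[0,0,0],[1.3,-0.4,15],42],[[0,0,0],[1.3,-0.4,19],42],[[0,0,0],[1.3,-0.4,23],42],[[0,0,0],[1.3,-0.4,27],42],[[0,0,0],[1.3,-0.4,30],42],[[0,0,0],[1.3,-0.4,32],42]]'
python3 -m inch '[[[0,0,0],[0,0,1],42],[[0,0,0],[0,0,3],42],[[0,0,0],[0,0,5],42],[[0,0,0],[0,0,7],42],[[0,0,0],[0,0,9],42],[[0,0,0],[0,0,11],42],[[0,0,0],[0,0,13],42],[[0,0,0],[0,0,14],42],[[0,0,0],[0,0,15],42],[[0,0,0],[0,0,15],42]]'
python3 -c "
from plant import *;s=sense();print(s['wrist_torque'])"
```

```text
clock: 10.0
eef_pos: [506.7, 175.8, 275.4]
tcp_rot: [-180.0, 0.0, 14.0]
force: [0.8, -0.4, -3.2]
width: 47.9
gripper_force: 30.0
clock: 11.0
eef_pos: [506.7, 175.8, 260.6]
tcp_rot: [180.0, 0.0, 14.0]
force: [-0.1, 0.8, -4.5]
width: 47.8
gripper_force: 30.0
[ 0.05660017  0.02945199 -0.03704845]
```

```bash
python3 -m inch '[[[0,0,0],[0,0,3],42],[[0,0,0],[0,0,8],42],[[0,0,0],[0,0,13],42],[[0,0,0],[0,0,18],42],[[0,0,0],[0,0,23],42],[[0,0,0],[0,0,28],42],[[0,0,0],[0,0,33],42],[[0,0,0],[0,0,37],42],[[0,0,0],[0,0,40],42],[[0,0,0],[0,0,41],42]]'
python3 -m inch '[[[0,0,0],[0,0,0.6],42],[[0,0,0],[0,0,1.2],42],[[0,0,0],[0,0,1.8],42],[[0,0,0],[0,0,2.4],42],[[0,0,0],[0,0,3],42],[[0,0,0],[0,0,3.6],42],[[0,0,0],[0,0,4.2],42],[[0,0,0],[0,0,5],42],[[0,0,0],[0,0,5.5],42],[[0,0,0],[0,0,6],42]]'
```

```text
clock: 12.0
eef_pos: [506.7, 175.8, 219.3]
tcp_rot: [180.0, 0.0, 14.0]
force: [-0.1, -0.5, -4.0]
width: 48.2
gripper_force: 30.0
clock: 13.0
eef_pos: [506.8, 175.8, 213.7]
tcp_rot: [180.0, 0.0, 14.0]
force: [0.1, -0.1, -4.1]
width: 47.8
gripper_force: 30.0
```

```bash
python3 -m inch '[[[0,0,0],[0,0,0.5],42],[[0,0,0],[0,0,1],42],[[0,0,0],[0,0,1.5],42],[[0,0,0],[0,0,2],42],[[0,0,0],[0,0,2.5],42],[[0,0,0],[0,0,3],42],[[0,0,0],[0,0,3.5],42],[[0,0,0],[0,0,4],42],[[0,0,0],[0,0,4.5],42],[[0,0,0],[0,0,4.5],42]]'
```

```text
clock: 14.0
eef_pos: [506.9, 175.9, 209.4]
tcp_rot: [180.0, -0.0, 14.0]
force: [-1.0, -0.7, -0.3]
width: 47.9
gripper_force: 30.0
```

The pin is now resting on the collar, with about 3.5 N of load. I'll press about 2.5 mm more and check the force.

```bash
python3 -m inch '[[[0,0,0],[0,0,0.4],42],[[0,0,0],[0,0,0.8],42],[[0,0,0],[0,0,1.2],42],[[0,0,0],[0,0,1.6],42],[[0,0,0],[0,0,2],42],[[0,0,0],[0,0,2.5],42],[[0,0,0],[0,0,2.5],42],[[0,0,0],[0,0,2.5],42],[[0,0,0],[0,0,2.5],42],[[0,0,0],[0,0,2.5],42]]'
```

```text
clock: 15.0
eef_pos: [506.9, 175.9, 206.8]
tcp_rot: [180.0, -0.0, 14.0]
force: [-1.4, -0.9, 3.3]
width: 48.3
gripper_force: 30.0
```

```bash
python3 -m inch '[[[0,0,-0.015],[0,0,0],42],[[0,0,-0.035],[0,0,0],42],[[0,0,-0.06],[0,0,0],42],[[0,0,-0.085],[0,0,0],42],[[0,0,-0.11],[0,0,0],42],[[0,0,-0.135],[0,0,0],42],[[0,0,-0.16],[0,0,0],42],[[0,0,-0.18],[0,0,0],42],[[0,0,-0.195],[0,0,0],42],[[0,0,-0.2],[0,0,0],42]]'
python3 -m inch '[[[0,0,-0.01],[0,0,0],42],[[0,0,-0.02],[0,0,0],42],[[0,0,-0.03],[0,0,0],42],[[0,0,-0.04],[0,0,0],42],[[0,0,-0.05],[0,0,0],42],[[0,0,-0.06],[0,0,0],42],[[0,0,-0.07],[0,0,0],42],[[0,0,-0.08],[0,0,0],42],[[0,0,-0.09],[0,0,0],42],[[0,0,-0.09],[0,0,0],42]]'
```

```text
clock: 16.0
eef_pos: [506.3, 175.8, 206.5]
tcp_rot: [-180.0, 0.1, 25.5]
force: [-2.4, 0.5, 2.4]
width: 48.1
gripper_force: 30.0
clock: 17.0
eef_pos: [506.8, 175.8, 206.7]
tcp_rot: [180.0, -0.0, 30.6]
force: [-0.2, 0.7, -3.6]
width: 47.9
gripper_force: 30.0
```

The load vanished at yaw 30.6°, so the pin has found the slot. I'll turn it a hair more to centre it, then lower and watch the force.

```bash
python3 -m inch '[[[0,0,-0.01],[0,0,0],42],[[0,0,-0.02],[0,0,0.5],42],[[0,0,-0.025],[0,0,1],42],[[0,0,-0.025],[0,0,2],42],[[0,0,-0.025],[0,0,3],42],[[0,0,-0.025],[0,0,4],42],[[0,0,-0.025],[0,0,5],42],[[0,0,-0.025],[0,0,6],42],[[0,0,-0.025],[0,0,7],42],[[0,0,-0.025],[0,0,7],42]]'
python3 -c "
from plant import *;s=sense();print(s['wrist_torque'])"
```

```text
clock: 18.0
eef_pos: [506.7, 175.8, 199.6]
tcp_rot: [-180.0, 0.0, 32.0]
force: [0.7, 0.8, -4.2]
width: 48.1
gripper_force: 30.0
[ 0.00470599  0.05479371 -0.00276208]
```

```bash
python3 -m inch '[[[0,0,0],[0,0,1],42],[[0,0,0],[0,0,3],42],[[0,0,0],[0,0,5],42],[[0,0,0],[0,0,7],42],[[0,0,0],[0,0,9],42],[[0,0,0],[0,0,11],42],[[0,0,0],[0,0,13],42],[[0,0,0],[0,0,15],42],[[0,0,0],[0,0,16.5],42],[[0,0,0],[0,0,16.5],42]]'
python3 -m inch '[[[0,0,0],[0,0,0.3],42],[[0,0,0],[0,0,0.6],42],[[0,0,0],[0,0,0.9],42],[[0,0,0],[0,0,1.2],42],[[0,0,0],[0,0,1.5],42],[[0,0,0],[0,0,1.8],42],[[0,0,0],[0,0,2],42],[[0,0,0],[0,0,2.3],42],[[0,0,0],[0,0,2.6],42],[[0,0,0],[0,0,2.6],42]]'
```

```text
clock: 19.0
eef_pos: [506.7, 175.8, 183.0]
tcp_rot: [-180.0, 0.0, 32.0]
force: [-0.0, 0.4, -4.1]
width: 47.9
gripper_force: 30.0
clock: 20.0
eef_pos: [506.8, 175.8, 180.8]
tcp_rot: [180.0, -0.0, 32.0]
force: [-0.6, -0.4, -1.5]
width: 48.3
gripper_force: 30.0
```

The head has touched the ring. I'll settle it slightly under light load and then open.

```bash
python3 -m inch '[[[0,0,0],[0,0,0.4],42],[[0,0,0],[0,0,0.8],42],[[0,0,0],[0,0,1.1],42],[[0,0,0],[0,0,1.1],42],[[0,0,0],[0,0,1.1],42],[[0,0,0],[0,0,1.1],42],[[0,0,0],[0,0,1.1],42],[[0,0,0],[0,0,1.1],42],[[0,0,0],[0,0,1.1],42],[[0,0,0],[0,0,1.1],42]]'
python3 -m inch '[[[0,0,0],[0,0,0],50],[[0,0,0],[0,0,0],54],[[0,0,0],[0,0,0],58],[[0,0,0],[0,0,0],64],[[0,0,0],[0,0,0],70],[[0,0,0],[0,0,0],76],[[0,0,0],[0,0,0],82],[[0,0,0],[0,0,0],86],[[0,0,0],[0,0,0],86],[[0,0,0],[0,0,0],86]]'
```

```text
clock: 21.0
eef_pos: [506.8, 175.9, 179.6]
tcp_rot: [180.0, -0.0, 32.0]
force: [-1.2, -0.2, -0.5]
width: 47.8
gripper_force: 30.0
clock: 22.0
eef_pos: [506.8, 175.9, 179.5]
tcp_rot: [180.0, -0.0, 32.0]
force: [0.2, -0.2, 1.0]
width: 86.0
gripper_force: 0.0
```

```bash
python3 -m inch '[[[0,0,0],[0,0,-2],86],[[0,0,0],[0,0,-8],86],[[0,0,0],[0,0,-18],86],[[0,0,0],[0,0,-32],86],[[0,0,0],[0,0,-50],86],[[0,0,0],[0,0,-70],86],[[0,0,0],[0,0,-90],86],[[0,0,0],[0,0,-108],86],[[0,0,0],[0,0,-120],86],[[0,0,0],[0,0,-126],86]]'
python3 -m inch '[[[0,0,0],[-6,15,0],86],[[0,0,0],[-15,45,0],86],[[0,0,0],[-25,80,0],86],[[0,0,0],[-35,115,0],86],[[0,0,0],[-45,145,0],86],[[0,0,0],[-52,165,0],86],[[0,0,0],[-55,172,0],86],[[0,0,0],[-55,174,0],86],[[0,0,0],[-55,174,0],86],[[0,0,0],[-55,174,0],86]]'
python3 - <<'E'
from h import *
s=capture("scene");t=capture("top")
f=proj(s,[507,175.7,150]).astype(int);g=proj(t,[507,175.7,150]).astype(int)
i=[cv2.resize(np.array(c["image"])[max(q[1]-60,0):q[1]+60,q[0]-60:q[0]+60],(400,400),interpolation=cv2.INTER_CUBIC) for c,q in((s,f),(t,g))]
save({"image":np.hstack(i)},"c4.png")
for l in ["tin","spray","shoe_tree"]: print(l,[x["pixel"] for x in place_of(s,l)[:1]],[x["pixel"] for x in place_of(t,l)[:1]])
E
```

```text
clock: 23.0
eef_pos: [507.4, 176.2, 307.5]
tcp_rot: [179.9, -0.1, 32.0]
force: [0.0, 0.6, 0.2]
width: 85.9
gripper_force: 0.0
clock: 24.0
eef_pos: [552.1, 1.1, 305.7]
tcp_rot: [-180.0, -0.0, 32.2]
force: [-0.9, 0.5, 1.2]
width: 86.2
gripper_force: 0.0
tin [[218.0, 190.8]] [[297.6, 330.9]]
spray [[245.5, 232.5]] []
shoe_tree [[301.8, 313.7]] []
```

View pics/c4.png

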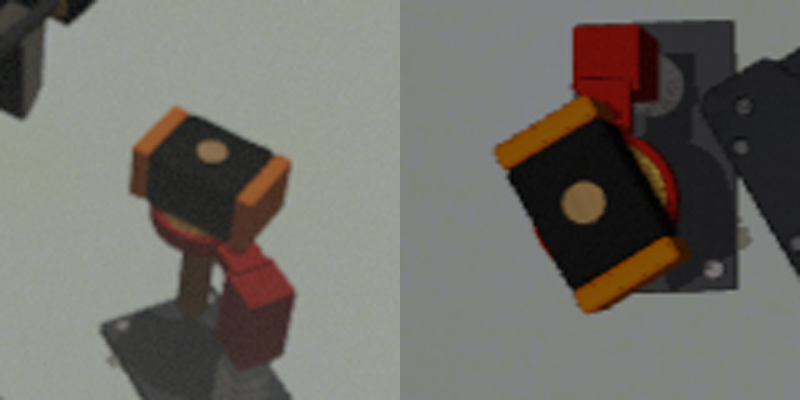

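The mallet's head sits flat on the ring (head centre around (210,155) in the scene crop), with the handle through the collar and the gripper clear. The tin, bottle and shoe tree haven't moved.

```bash
python3 -c "
from plant import *;print(finish_job())"
```

```text
the job is handed in; nothing more can be done
None
```

The mallet is put away and the job handed in at about 24 s on the robot's clock: pin through the collar's slot, head sitting flat on the ring, gripper clear, and no sign that the tin, bottle or shoe tree moved.

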